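# Pack the dressing jars into the training kit tote

## Task

Pack up the dressing jars after the nursing class: stand the large metal jar in the large empty compartment of the grey divided tote and the small metal jar in the small empty compartment, each upright on the tote's floor. Do not knock over the tea bottle.

Things in the scene. Friction and masses are not known exactly. Their poses are not given: they have to be found in the camera images.
- tote: Grey open divided tote, fixed; 112 x 218 mm (x, y), 38 high; floor and walls 4 thick, dividers rim-high. Origin: centre of underside, z up; at yaw 0 axes as the world's. Large compartment: 104 x 94 inside, centre x 0, y +58. Small one: 58 x 58, centre x -23, y -76. The middle lane (y -18, marker pens) and the cell beyond the small one (+x, clip box) are already full, to below the rim.
- large_jar: Large cylindrical metal dressing jar with a closed metal lid that does not come off: 58 mm diameter (the lid has the same diameter), 80 mm high, about 160 g, standing upright on the table. Origin: centre of its underside; z is its axis, upwards. Straight sides, may be gripped at any height.
- small_jar: Small cylindrical metal dressing jar of the same make, closed metal lid that does not come off: 36 mm diameter (lid the same), 70 mm high, about 70 g, standing upright on the table. Origin: centre of its underside; z is its axis, upwards. Straight sides, may be gripped at any height.
- tea: Closed amber tea bottle with white cap and paper label, 60 mm diameter, 150 mm high, standing loose on the table beyond the jars (farther from the robot). Origin: centre of its underside; z up. It is not part of the work and must stay standing.
Things that resemble listed ones, but are neither listed nor needed, are in the scene too. What is shaped like the large_jar but blue or purple is not meant. Of the things that look like the tote, the larger one is meant.

How it is judged:
By the outcome, as a careful person would: the job done as asked, in the order asked, and still so for the second after the job is handed in, with the robot touching nothing.
It also fails if it takes over 54 s, if anything falls off the work surface, if the arm or the gripper's body presses on something with over 40 N, if the wrist force passes 120 N, or if a joint passes its speed limit or range.

## Robot

A 7-joint arm with a two-finger parallel gripper is mounted at the origin on the work surface. World frame = base frame: x ahead of the robot, y to its left, z up, the work surface at z = 0. Lengths are in m, angles in degrees, forces in N, time in s.
With the tool pointing down it reaches from about 0.35 to 0.775 m from the base axis. Payload 3.1 kg.
Tool frame: the origin (TCP) lies on the centre line of the jaws, within the pads' length; the fingertips stand 8 mm ahead of it and the grasp point (between the pads) lies 11 mm behind it (ctrl.tips_ahead is the distance from the TCP to the fingertips, in m); y points along the fingers, x is the direction in which the jaws open and shut, and the axes are right-handed (so a half turn about y gives the same grasp; the last joint's range is limited). The gripper opens to 85 mm and grips with 20 to 120 N. Pads are 22 mm wide; open, the fingers measure 114 mm over their backs; the gripper's body (76 mm by 85 mm) begins 54 mm behind the grasp point. The pads swing forward as they close: fully open they stand 13 mm farther back than shut.
Start: joints at [71.293, 17.813, 0.802, 86.603, -0.252, 75.585, -1.558], TCP at [0.155, -0.528, 0.239] pointing down, gripper open.
Joint ranges: [-154.91, 154.91], [-16.99, 109.72], [-72.82, 74.43], [7.12, 147.25], [-82.49, 262.49], [11.32, 116.49], [-174.64, 174.64]. Speed limits (degrees/s): [159.86, 159.86, 180, 180, 180, 180, 180].

## Interface

Orientations are given as [roll, pitch, yaw] about the fixed x, y, z axes, in that order (R = Rz(yaw) Ry(pitch) Rx(roll)).
In Python, from rig import ctrl gives the robot as it stands.
- The arm moves only by the tool apply_moves, never from a script. Its argument "targets" is a list of rows, each an object of numbers: "hand": the finger opening in m, from 0 to 0.0854; "x", "y", "z": the shift along the tool's x, y, z in m; "twist": the turn about the tool's y in degrees. A call has 1 to 10 rows; each row is the pose to reach, as a shift and turn from the pose commanded when the call began, along the tool's axes at that moment; what a row does not reach only later rows make up. A row lasts 1/12 s, in which the tool goes at most 41.7 mm and 7.16 degrees, less where a joint would pass 70% of its speed; a pose out of reach is approached as far as the arm can. A call with a gripper value outside its range is refused whole. The fingers move at their own pace and stop on an object; the grip force is fixed at half the most. Time passes only in rows, so rows that repeat a pose let the fingers close. It gives the time, the measured TCP pose, the force and the opening at its end, in the units of the state.
- ctrl.observe(): the state, without advancing time (a new reading comes with each control period).
- ctrl.camera(name): name is "side" or "top"; returns the picture (420x560x3 uint8, red, green, blue); there is no depth.
- ctrl.camera_model(name): a dict with "fov_y" (degrees; the focal length in pixels is half the picture's height over the tangent of half this angle, whatever the lens; pixels are square), "cx", "cy" (the principal point, pixels), "D" ([k1, k2, p1, p2, k3] as OpenCV has them; the pictures are not rectified), "extrinsics" (4x4, takes a point from camera to world coordinates). Camera axes: x right, y up, looking along -z (the intrinsics and any distortion apply to the point x, -y, -z); pixel columns grow to the right and rows downward; lengths in m; the calibration is good to about 2 mm. A picture is of the moment at which its call begins. camera_model takes no time and is no camera call.
- ctrl.finish_job(): hands the job in, once; it reports no verdict.
The state is a dict: "time_s": time; "joint_positions": joint angles; "joint_vel": joint speeds; "joint_torque": joint torques, N m; "tool_pos": TCP position; "ee_rot": TCP orientation; "contact_force": force on the tool from outside, world axes, zero at the start; "ft_torque": the same for the moment, N m; "opening": finger opening in m.
Only numpy, scipy, OpenCV 4.12 (cv2) and the standard library are available. Lean on these libraries where they do the work, as an engineer would, in place of code of your own. Each camera call takes 0.05 s, during which the arm holds its last target.

## Working session

There is one attempt and no reset: what is moved stays moved. The work goes in short steps, Python scripts to look and compute and a tool call to move; the robot and the scene stay as the last step left them, time stands still between calls to the robot, and variables do not carry over. Pictures are saved under pics/ and viewed, and the job is handed in when it is done.

Besides the shell and the picture viewer there is one more tool, called after ">>>" as name(argument=value, ...) on one line, values as JSON. apply_moves: Moves the arm, as the interface text tells. Its arguments: {"type":"object","properties":{"targets":{"type":"array"}},"required":["targets"]}

```bash
ls; mkdir -p pics
python3 - <<'E'
from rig import ctrl
import cv2, numpy as np
s=ctrl.observe(); print(s)
for n in ("side","top"):
    im=ctrl.camera(n); cv2.imwrite(f"pics/{n}0.png",im[:,:,::-1]); print(n,ctrl.camera_model(n))
print(ctrl.tips_ahead)
E
```

```text
pics
{'time_s': 0.0, 'joint_positions': array([71.29239691, 17.86205202,  0.80164319, 86.69294452, -0.25018262,
       75.58522841, -1.56043092]), 'joint_vel': array([ 0.03538778,  0.01028466, -0.06852472, -0.03861568,  0.05636229,
        0.05504833, -0.09623595]), 'joint_torque': array([ 1.08016341e-04, -3.79919887e+01,  1.46102775e-01, -2.30596876e+01,
        1.23110609e-02,  1.36455314e-02,  1.28392736e-07]), 'tool_pos': array([ 0.1543332 , -0.52714778,  0.23819866]), 'ee_rot': array([-90.00749124,   0.1382981 , -73.67871433]), 'contact_force': array([-0.04813991, -0.45422882,  0.47528008]), 'ft_torque': array([ 0.00671281, -0.04314328,  0.02018418]), 'opening': 0.0850790946630855}
side {'fov_y': 46.225362225624174, 'cx': 274.655481171847, 'cy': 212.95862327738413, 'D': array([-0.18116878,  0.        ,  0.        ,  0.        ,  0.        ]), 'extrinsics': array([[-0.97134255,  0.10686368, -0.21230591,  0.2381566 ],
       [-0.23741928, -0.47837232,  0.84545373,  0.98221203],
       [-0.01121297,  0.8716307 ,  0.49003488,  0.60077841],
       [ 0.        ,  0.        ,  0.        ,  1.        ]])}
top {'fov_y': 45.74449134635424, 'cx': 279.94319071589024, 'cy': 214.61631800129192, 'D': array([-0.10627422,  0.        ,  0.        ,  0.        ,  0.        ]), 'extrinsics': array([[ 0.02491064,  0.99461975, -0.10055352,  0.36043533],
       [-0.9995758 ,  0.02629968,  0.0125119 ,  0.05904618],
       [ 0.01508911,  0.10019918,  0.99485298,  1.29423773],
       [ 0.        ,  0.        ,  0.        ,  1.        ]])}
0.008
```

View pics/side0.png

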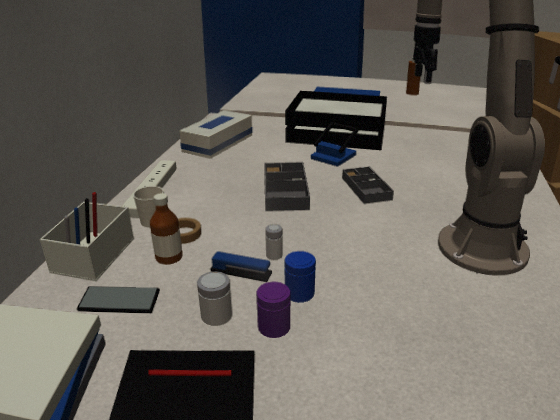

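View pics/top0.png

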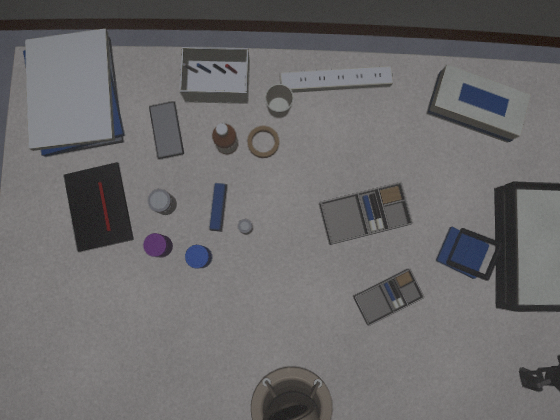

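```bash
cat > h.py <<'E'
import numpy as np, cv2
from rig import ctrl
def model(n):
    m=ctrl.camera_model(n); f=210/np.tan(np.radians(m['fov_y']/2))
    K=np.array([[f,0,m['cx']],[0,f,m['cy']],[0,0,1.]]); return K,np.array(m['D'],float),np.array(m['extrinsics'])
def rays(n,px):
    K,D,E=model(n); u=cv2.undistortPoints(np.array(px,float).reshape(-1,1,2),K,D).reshape(-1,2)
    d=np.c_[u[:,0],-u[:,1],-np.ones(len(u))]@E[:3,:3].T
    return E[:3,3],d
def onplane(n,px,z):
    o,d=rays(n,px); return o+d*((z-o[2])/d[:,2])[:,None]
def proj(n,P):
    K,D,E=model(n); P=np.array(P,float).reshape(-1,3); c=(P-E[:3,3])@E[:3,:3]
    return cv2.projectPoints(c*[1,-1,-1],np.zeros(3),np.zeros(3),K,D)[0].reshape(-1,2)
E
python3 - <<'E'
import cv2
t=cv2.imread('pics/top0.png'); s=cv2.imread('pics/side0.png')
def b(im): return cv2.convertScaleAbs(im,alpha=1.5)
cv2.imwrite('pics/t_tote.png',cv2.resize(b(t[170:260,305:425]),None,fx=6,fy=6,interpolation=cv2.INTER_CUBIC))
cv2.imwrite('pics/t_jars.png',cv2.resize(b(t[170:270,130:270]),None,fx=5.5,fy=5.5,interpolation=cv2.INTER_CUBIC))
cv2.imwrite('pics/s_jars.png',cv2.resize(b(s[215:340,180:330]),None,fx=4.5,fy=4.5,interpolation=cv2.INTER_CUBIC))
E
```

```text
(no output)
```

View pics/t_tote.png

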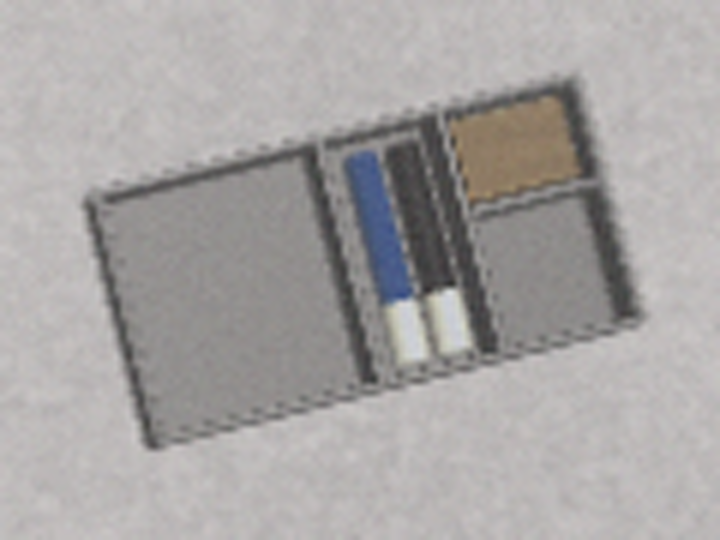

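View pics/t_jars.png

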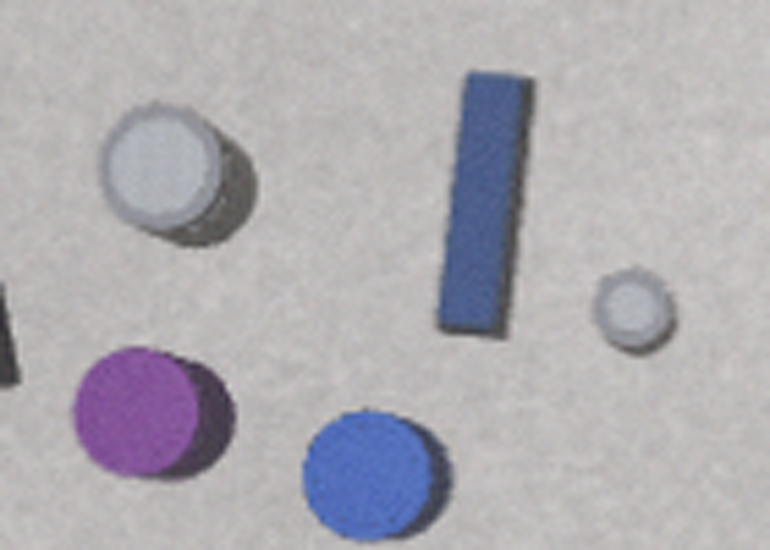

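View pics/s_jars.png

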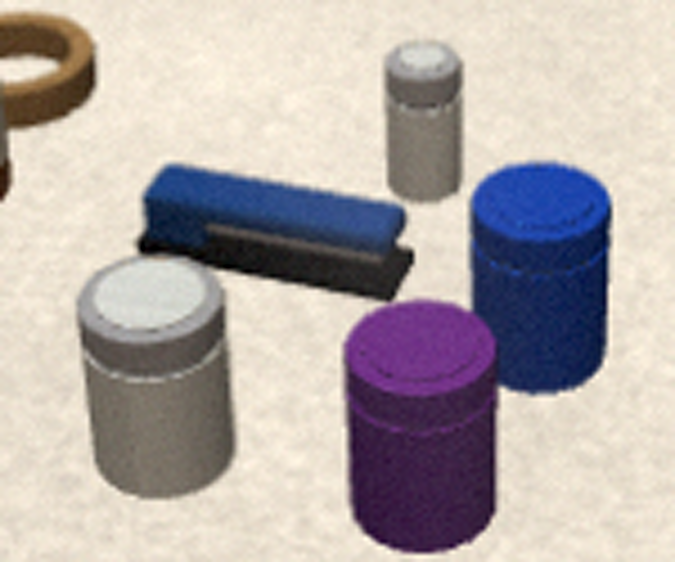

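```bash
cat > m.py <<'E'
from h import *
def c2(p,o,f): return (np.array(p)+.5)/f-.5+np.array(o)
t=cv2.imread('pics/top0.png'); s=cv2.imread('pics/side0.png')
C=c2([(88,197),(150,447),(642,322),(572,78)],(305,170),6)
W=onplane('top',C,.038); print(W.round(4))
# y+ end = left side (TL,BL); x+ = top ; tote local corners
L=np.array([[.056,.109],[-.056,.109],[-.056,-.109],[.056,-.109]])
a,b=W[:,:2].mean(0),L.mean(0)
U,S,Vt=np.linalg.svd((W[:,:2]-a).T@(L-b)); R=U@np.diag([1,np.linalg.det(U@Vt)])@Vt
yaw=np.degrees(np.arctan2(R[1,0],R[0,0])); print('tote',a,yaw,'resid mm',((L@R.T+a-W[:,:2])*1e3).round(1).tolist())
for nm,l in (('large',(0,.058)),('small',(-.023,-.076))): print(nm,(a+R@np.array(l)).round(4))
# lids: bright masks
for nm,win,z in (('large',(140,180,180,220),.08),('small',(232,215,258,240),.07)):
    x0,y0,x1,y1=win; g=cv2.cvtColor(t[y0:y1,x0:x1],cv2.COLOR_BGR2HSV)
    print(nm)
E
python3 m.py
python3 - <<'E'
import cv2
t=cv2.imread('pics/top0.png'); print(t[200,140:182].tolist()); print(t[226,235:258].tolist())
s=cv2.imread('pics/side0.png'); print(s[280,190:240].tolist()); print(s[228,258:290].tolist())
E
```

```text
[[ 0.5213 -0.0561  0.038 ]
 [ 0.4159 -0.0841  0.038 ]
 [ 0.4741 -0.2945  0.038 ]
 [ 0.5786 -0.2641  0.038 ]]
tote [ 0.49746656 -0.17470724] 15.46216468288564 resid mm [[1.1, 1.4], [-1.4, -0.5], [-1.5, -0.2], [1.9, -0.7]]
large [ 0.482  -0.1188]
small [ 0.4956 -0.2541]
large
small
[[120, 120, 123], [119, 120, 123], [122, 123, 125], [123, 122, 127], [121, 120, 124], [118, 119, 121], [121, 120, 123], [114, 111, 113], [102, 99, 98], [101, 97, 97], [119, 113, 111], [122, 117, 116], [123, 119, 118], [123, 120, 116], [124, 121, 118], [125, 120, 117], [121, 116, 115], [122, 119, 116], [124, 120, 118], [124, 119, 119], [123, 118, 116], [122, 118, 116], [123, 119, 117], [123, 121, 118], [127, 123, 119], [122, 119, 116], [124, 121, 118], [118, 116, 112], [105, 99, 98], [103, 98, 97], [75, 74, 76], [71, 69, 69], [58, 60, 60], [63, 65, 66], [64, 64, 68], [68, 69, 71], [119, 121, 123], [122, 123, 125], [124, 124, 126], [121, 119, 123], [121, 121, 123], [125, 125, 127]]
[[129, 128, 131], [125, 125, 129], [115, 112, 115], [103, 98, 100], [102, 98, 95], [111, 107, 105], [118, 114, 114], [125, 121, 12
[... 945 characters left out ...]
], [138, 149, 157], [138, 148, 155], [145, 157, 162], [146, 157, 164], [150, 160, 167], [148, 160, 167], [141, 154, 160], [141, 154, 163], [146, 157, 163]]
[[143, 154, 161], [145, 156, 164], [144, 155, 162], [143, 156, 161], [141, 155, 163], [145, 155, 161], [142, 152, 160], [122, 129, 134], [112, 111, 116], [109, 110, 112], [116, 113, 114], [119, 125, 125], [139, 144, 143], [142, 147, 146], [140, 145, 144], [143, 144, 144], [138, 145, 143], [138, 142, 143], [139, 143, 141], [135, 139, 139], [120, 124, 125], [110, 112, 113], [109, 112, 113], [101, 105, 105], [110, 120, 126], [137, 149, 156], [140, 152, 159], [144, 154, 161], [142, 152, 160], [143, 153, 162], [145, 154, 162], [138, 149, 156]]
```

```bash
cat > lids.py <<'E'
from h import *
def lid(n,im,win,thr,z):
    x0,y0,x1,y1=win; c=cv2.resize(im[y0:y1,x0:x1],None,fx=4,fy=4,interpolation=cv2.INTER_CUBIC).astype(float)
    c=cv2.GaussianBlur(c,(0,0),2.5)
    m=((c[...,0]/c[...,2]>.965)&(c[...,1]>thr)).astype(np.uint8)
    k,lab,st,ce=cv2.connectedComponentsWithStats(m); i=1+np.argmax(st[1:,4])
    cn=max(cv2.findContours((lab==i).astype(np.uint8),cv2.RETR_EXTERNAL,cv2.CHAIN_APPROX_NONE)[0],key=len)
    e=cv2.fitEllipse(cn); p=(np.array(e[0])+.5)/4-.5+[x0,y0]
    pts=onplane(n,(cn.reshape(-1,2)+.5)/4-.5+[x0,y0],z)
    (cx,cy),r=cv2.minEnclosingCircle((pts[:,:2]*1000).astype(np.float32))
    print(n,'px',p.round(1),'axes',np.round(np.array(e[1])/4,1),onplane(n,[p],z)[0].round(4),'circ',round(cx,1),round(cy,1),round(r,1))
if __name__=='__main__':
    t=cv2.imread('pics/top0.png'); s=cv2.imread('pics/side0.png')
    for nm,wt,ws,z in (('large',(140,180,180,220),(190,262,245,335),.08),('small',(230,212,260,243),(256,218,290,265),.07)):
        print(nm); lid('top',t,wt,108,z); lid('top',t,wt,85,z); lid('side',s,ws,128,z)
E
python3 lids.py
python3 - <<'E'
import sys; sys.path.insert(0,'.')
from h import *
t=cv2.imread('pics/top0.png'); s=cv2.imread('pics/side0.png')
def rect(yaw,c,l,w,h,z):
    a=np.radians(yaw);R=np.array([[np.cos(a),-np.sin(a)],[np.sin(a),np.cos(a)]])
    L=np.array([[w,h],[-w,h],[-w,-h],[w,-h]])/2+l
    return np.c_[(L@R.T+c),np.full(4,z)]
for n,im,win,f in (('top',t,(305,170,425,260),6),('side',s,(250,150,320,220),8)):
    x0,y0,x1,y1=win
    v=cv2.resize(cv2.convertScaleAbs(im[y0:y1,x0:x1],alpha=1.5),None,fx=f,fy=f,interpolation=cv2.INTER_CUBIC)
    for l,w,h,z,col in (((0,0),.112,.218,.038,(0,0,255)),((0,.058),.104,.094,.038,(0,255,0)),((-.023,-.076),.058,.058,.038,(0,255,0)),((0,0),.112,.218,0,(255,0,0))):
        p=(proj(n,rect(15.46,(.4975,-.1747),l,w,h,z))-[x0,y0]+.5)*f-.5
        cv2.polylines(v,[p.round().astype(int)],True,col,1)
    cv2.imwrite(f'pics/ov_{n}.png',v)
E
```

```text
large
top px [159.5 199.5] axes [47. 47.] [0.5128 0.3417 0.08  ] circ 513.1 342.1 70.9
top px [159.5 199.5] axes [47. 47.] [0.5128 0.3417 0.08  ] circ 513.1 342.1 70.9
side px [212.7 279.9] axes [13.4 24.3] [0.513  0.3398 0.08  ] circ 513.2 339.6 21.7
small
top px [244.5 227. ] axes [35.1 36.5] [0.4512 0.1302 0.07  ] circ 451.3 130.3 53.0
top px [244.5 227. ] axes [35.1 36.5] [0.4512 0.1302 0.07  ] circ 451.3 130.3 53.0
side px [274.8 227.2] axes [3.  6.9] [0.4533 0.1256 0.07  ] circ 452.8 125.4 8.4
```

View pics/ov_top.png

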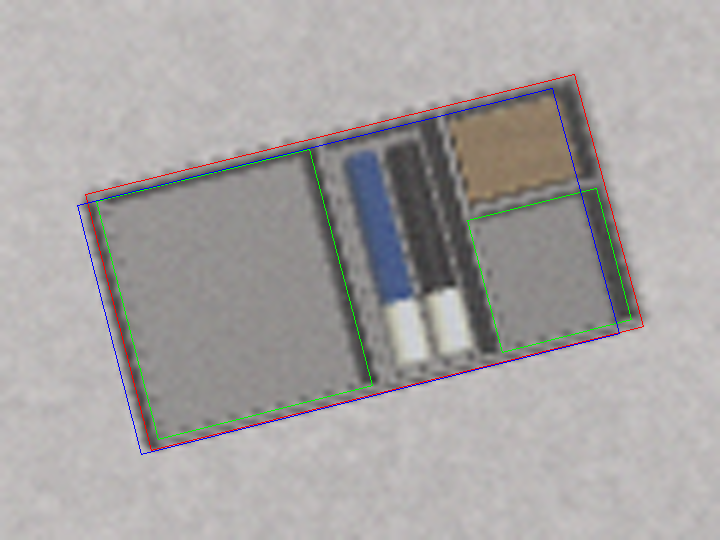

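View pics/ov_side.png

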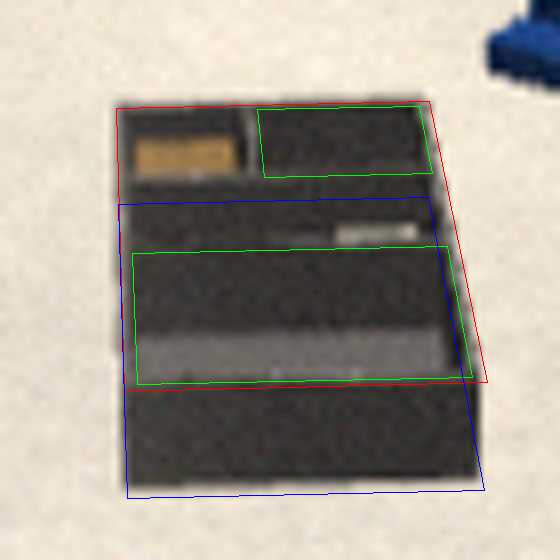

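```bash
sed -i "s/>.965)/>(1.005 if n=='top' else .965))/" lids.py; python3 lids.py
python3 - <<'E'
from h import *
print(onplane('top',[(158.9,200.0)],.08), onplane('top',[(244.7,225.8)],.07))
s=ctrl.observe();print(s['time_s'],s['tool_pos'],s['ee_rot'])
for P in ((.513,.341,.08),(.513,.341,0),(.452,.127,.07),(.452,.127,0)): print(proj('side',P).round(1),proj('top',P).round(1))
# tea & blue & purple & stapler
print(onplane('top',[(222,130)],.15), onplane('top',[(197,256)],.08), onplane('top',[(155,244.5)],.08), onplane('top',[(221,184),(216,230)],.05))
E
```

```text
large
top px [158.5 199.7] axes [16.8 17.5] [0.5121 0.3442 0.08  ] circ 512.1 344.2 21.9
top px [158.3 199.8] axes [21.9 23.3] [0.5119 0.3446 0.08  ] circ 511.7 344.3 29.3
side px [212.7 279.9] axes [13.4 24.3] [0.513  0.3398 0.08  ] circ 513.2 339.6 21.7
small
top px [244.4 225.4] axes [8.3 9. ] [0.4552 0.1307 0.07  ] circ 455.2 130.7 11.4
top px [244.3 225.4] axes [13.6 14.3] [0.4552 0.1308 0.07  ] circ 455.2 130.8 18.1
side px [274.8 227.2] axes [3.  6.9] [0.4533 0.1256 0.07  ] circ 452.8 125.4 8.4
[[0.51148569 0.34308686 0.08      ]] [[0.45417617 0.12981954 0.07      ]]
0.1 [ 0.15434369 -0.52723093  0.23831273] [-90.00507279   0.12428009 -73.68186367]
[[212.4 280.3]] [[159.8 199.4]]
[[215.9 315. ]] [[166.6 203.4]]
[[275.3 227.6]] [[245.8 226.7]]
[[275.6 255.4]] [[247.2 228.8]]
[[0.67289398 0.1862105  0.15      ]] [[0.37660802 0.24311155 0.08      ]] [[0.40166692 0.34738898 0.08      ]] [[0.56002916 0.19432513 0.05      ]
 [0.44325307 0.20253063 0.05      ]]
```

>>> apply_moves(targets=[{"x": -0.013,"z": 0.016,"twist": -4,"hand": 0.085},{"x": -0.036,"z": 0.045,"twist": -11},{"x": -0.061,"z": 0.076,"twist": -18},{"x": -0.086,"z": 0.107,"twist": -25},{"x": -0.111,"z": 0.138,"twist": -32},{"x": -0.136,"z": 0.169,"twist": -39},{"x": -0.161,"z": 0.2,"twist": -46},{"x": -0.186,"z": 0.231,"twist": -53},{"x": -0.211,"z": 0.262,"twist": -60},{"x": -0.236,"z": 0.293,"twist": -67}])

```text
invalid input
```

>>> apply_moves(targets=[{"hand": 0.085,"x": -0.013,"y": 0,"z": 0.016,"twist": -4},{"hand": 0.085,"x": -0.036,"y": 0,"z": 0.045,"twist": -11},{"hand": 0.085,"x": -0.061,"y": 0,"z": 0.076,"twist": -18},{"hand": 0.085,"x": -0.086,"y": 0,"z": 0.107,"twist": -25},{"hand": 0.085,"x": -0.111,"y": 0,"z": 0.138,"twist": -32},{"hand": 0.085,"x": -0.136,"y": 0,"z": 0.169,"twist": -39},{"hand": 0.085,"x": -0.161,"y": 0,"z": 0.2,"twist": -46},{"hand": 0.085,"x": -0.186,"y": 0,"z": 0.231,"twist": -53},{"hand": 0.085,"x": -0.211,"y": 0,"z": 0.262,"twist": -60},{"hand": 0.085,"x": -0.236,"y": 0,"z": 0.293,"twist": -67}])

```text
time_s: 0.93
tool_pos: [0.3698, -0.2171, 0.2391]
ee_rot: [-90.0, 0.0, -6.3]
contact_force: [0.5, 0.4, -1.1]
opening: 0.0849
```

```bash
cat > to.py <<'E'
import sys
from h import *
def go(x,y,z,yaw=None):
    s=ctrl.observe(); p=s['tool_pos']; a=np.radians(s['ee_rot'][2]); d=np.array([x,y,z])-p
    print('t',round(s['time_s'],2),'pos',p.round(4),'rot',s['ee_rot'].round(2),'F',s['contact_force'].round(1),'open',round(s['opening'],4))
    print('shift x %.4f y %.4f z %.4f'%(np.cos(a)*d[0]+np.sin(a)*d[1],-d[2],-np.sin(a)*d[0]+np.cos(a)*d[1]),'' if yaw is None else 'twist %.2f'%(s['ee_rot'][2]-yaw))
go(*map(float,sys.argv[1:]))
E
python3 to.py .512 .343 .24 15.5
```

```text
t 0.93 pos [ 0.3698 -0.2171  0.2391] rot [-9.001e+01  3.000e-02 -6.350e+00] F [ 0.5  0.4 -1.1] open 0.0849
shift x 0.0794 y -0.0009 z 0.5724 twist -21.85
```

>>> apply_moves(targets=[{"hand": 0.085,"x": 0.003,"y": 0,"z": 0.02,"twist": -4},{"hand": 0.085,"x": 0.008,"y": 0,"z": 0.06,"twist": -11},{"hand": 0.085,"x": 0.014,"y": 0,"z": 0.1,"twist": -18},{"hand": 0.085,"x": 0.02,"y": 0,"z": 0.14,"twist": -22},{"hand": 0.085,"x": 0.025,"y": 0,"z": 0.18,"twist": -22},{"hand": 0.085,"x": 0.03,"y": 0,"z": 0.22,"twist": -22},{"hand": 0.085,"x": 0.036,"y": 0,"z": 0.26,"twist": -22},{"hand": 0.085,"x": 0.042,"y": 0,"z": 0.3,"twist": -22},{"hand": 0.085,"x": 0.048,"y": 0,"z": 0.34,"twist": -22},{"hand": 0.085,"x": 0.053,"y": 0,"z": 0.38,"twist": -22}])

```text
time_s: 1.77
tool_pos: [0.4664, 0.1537, 0.239]
ee_rot: [-90.0, 0.0, 15.3]
contact_force: [1.3, -0.0, 0.2]
opening: 0.0853
```

```bash
python3 to.py .512 .3425 .16 15.5
```

```text
t 1.77 pos [0.4664 0.1537 0.239 ] rot [-9.003e+01  2.000e-02  1.527e+01] F [ 1.3 -0.   0.2] open 0.0853
shift x 0.0938 y 0.0790 z 0.1701 twist -0.23
```

>>> apply_moves(targets=[{"hand": 0.085,"x": 0.018,"y": 0,"z": 0.034,"twist": 0},{"hand": 0.085,"x": 0.036,"y": 0,"z": 0.066,"twist": 0},{"hand": 0.085,"x": 0.054,"y": 0,"z": 0.098,"twist": 0},{"hand": 0.085,"x": 0.071,"y": 0.01,"z": 0.13,"twist": 0},{"hand": 0.085,"x": 0.085,"y": 0.03,"z": 0.155,"twist": 0},{"hand": 0.085,"x": 0.094,"y": 0.055,"z": 0.17,"twist": 0},{"hand": 0.085,"x": 0.094,"y": 0.079,"z": 0.17,"twist": 0},{"hand": 0.085,"x": 0.094,"y": 0.079,"z": 0.17,"twist": 0}])

```text
time_s: 2.43
tool_pos: [0.5086, 0.3397, 0.1539]
ee_rot: [-90.2, 0.7, 15.5]
contact_force: [-0.5, -1.6, -1.2]
opening: 0.0849
```

```bash
python3 - <<'E'
from h import *
s=ctrl.camera('side'); t=ctrl.camera('top')
f=lambda im,w:cv2.resize(im[w[1]:w[3],w[0]:w[2],::-1],None,fx=4,fy=4,interpolation=cv2.INTER_CUBIC)
cv2.imwrite('pics/s1.png',cv2.convertScaleAbs(f(s,(140,190,330,340)),alpha=1.4))
E
python3 to.py .512 .3425 .05 15.5
```

```text
t 2.53 pos [0.5117 0.3398 0.1592] rot [-90.1    0.17  15.3 ] F [ 0.3 -0.5  1.1] open 0.0853
shift x 0.0010 y 0.1092 z 0.0025 twist -0.20
```

View pics/s1.png

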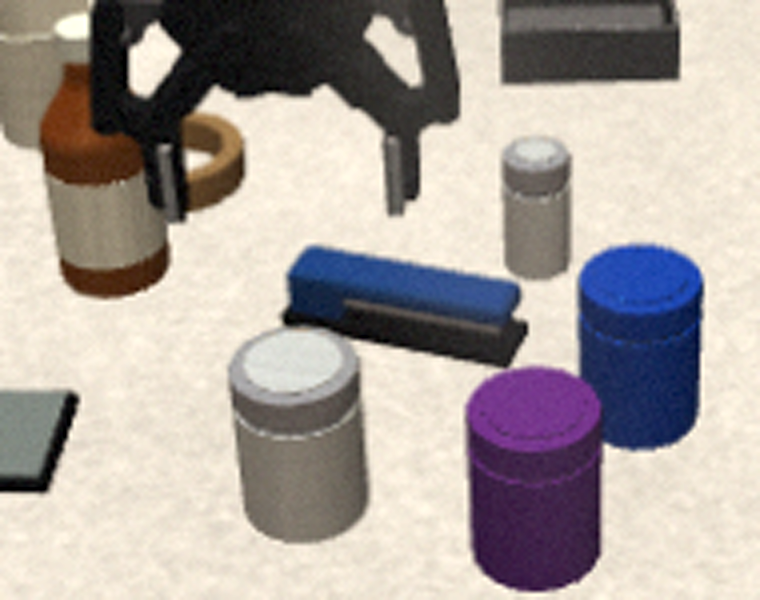

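Run:
```python
from h import *
for P in ((.5117,.3398,.152),(.5117,.3398,.165)):
    a=np.radians(15.3); u=np.array([np.cos(a),np.sin(a),0])*.0425
    print(((proj('side',[np.array(P)+u,np.array(P)-u,P])-[140,190]+.5)*4-.5).round(0).tolist())
```

```text
[[181.0, 226.0], [383.0, 222.0], [282.0, 224.0]]
[[178.0, 200.0], [382.0, 195.0], [279.0, 198.0]]
```

>>> apply_moves(targets=[{"hand": 0.085,"x": 0.001,"y": 0.02,"z": 0.002,"twist": 0},{"hand": 0.085,"x": 0.001,"y": 0.05,"z": 0.002,"twist": 0},{"hand": 0.085,"x": 0.001,"y": 0.08,"z": 0.002,"twist": 0},{"hand": 0.085,"x": 0.001,"y": 0.1,"z": 0.002,"twist": 0},{"hand": 0.085,"x": 0.001,"y": 0.109,"z": 0.002,"twist": 0},{"hand": 0.085,"x": 0.001,"y": 0.109,"z": 0.002,"twist": 0},{"hand": 0.07,"x": 0.001,"y": 0.109,"z": 0.002,"twist": 0},{"hand": 0.06,"x": 0.001,"y": 0.109,"z": 0.002,"twist": 0},{"hand": 0.05,"x": 0.001,"y": 0.109,"z": 0.002,"twist": 0},{"hand": 0.03,"x": 0.001,"y": 0.109,"z": 0.002,"twist": 0}])

```text
time_s: 3.37
tool_pos: [0.514, 0.3448, 0.0543]
ee_rot: [-89.9, -0.3, 15.3]
contact_force: [-0.1, -0.1, 6.8]
opening: 0.0563
```

>>> apply_moves(targets=[{"hand": 0.03,"x": 0,"y": 0,"z": 0,"twist": 0},{"hand": 0.03,"x": 0,"y": 0,"z": 0,"twist": 0},{"hand": 0.03,"x": 0,"y": 0,"z": 0,"twist": 0},{"hand": 0.03,"x": 0,"y": 0,"z": 0,"twist": 0}])

```text
time_s: 3.7
tool_pos: [0.514, 0.3448, 0.0543]
ee_rot: [-89.9, -0.3, 15.3]
contact_force: [0.2, 0.2, 7.1]
opening: 0.057
```

```bash
python3 - <<'E'
from h import *
s=ctrl.camera('side'); 
f=lambda im,w:cv2.resize(im[w[1]:w[3],w[0]:w[2],::-1],None,fx=4,fy=4,interpolation=cv2.INTER_CUBIC)
cv2.imwrite('pics/s2.png',cv2.convertScaleAbs(f(s,(140,190,330,340)),alpha=1.4))
E
python3 to.py .512 .3425 .20 15.5
```

```text
t 3.75 pos [0.514  0.3448 0.0543] rot [-89.89  -0.29  15.31] F [ 0.2 -0.6  7.4] open 0.0566
shift x -0.0026 y -0.1457 z -0.0017 twist -0.19
```

View pics/s2.png

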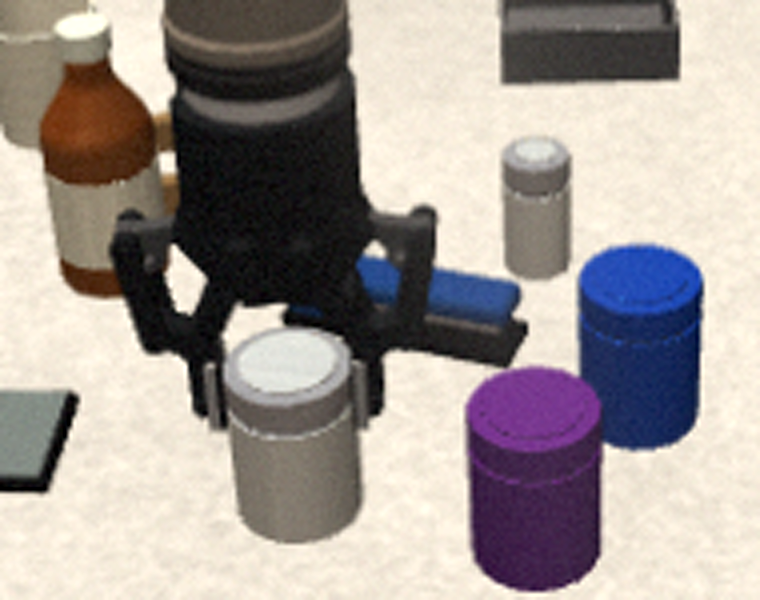

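>>> apply_moves(targets=[{"hand": 0.03,"x": 0,"y": -0.01,"z": 0,"twist": 0},{"hand": 0.03,"x": 0,"y": -0.03,"z": 0,"twist": 0},{"hand": 0.03,"x": 0,"y": -0.055,"z": 0,"twist": 0},{"hand": 0.03,"x": 0,"y": -0.08,"z": 0,"twist": 0},{"hand": 0.03,"x": 0,"y": -0.105,"z": 0,"twist": 0},{"hand": 0.03,"x": 0,"y": -0.13,"z": 0,"twist": 0},{"hand": 0.03,"x": 0,"y": -0.145,"z": 0,"twist": 0},{"hand": 0.03,"x": 0,"y": -0.15,"z": 0,"twist": 0},{"hand": 0.03,"x": 0,"y": -0.15,"z": 0,"twist": 0}])

```text
time_s: 4.5
tool_pos: [0.5129, 0.344, 0.2034]
ee_rot: [-89.9, -0.2, 15.3]
contact_force: [-0.1, 0.3, -2.1]
opening: 0.0567
```

```bash
python3 - <<'E'
from h import *
s=ctrl.camera('side'); 
f=lambda im,w:cv2.resize(im[w[1]:w[3],w[0]:w[2],::-1],None,fx=4,fy=4,interpolation=cv2.INTER_CUBIC)
cv2.imwrite('pics/s3.png',cv2.convertScaleAbs(f(s,(140,150,330,300)),alpha=1.4))
E
python3 to.py .482 -.119 .20 15.5
```

```text
t 4.55 pos [0.5123 0.3432 0.2015] rot [-9.001e+01 -3.000e-02  1.533e+01] F [ 0.1 -0.2 -1.8] open 0.0568
shift x -0.1514 y 0.0015 z -0.4377 twist -0.17
```

View pics/s3.png

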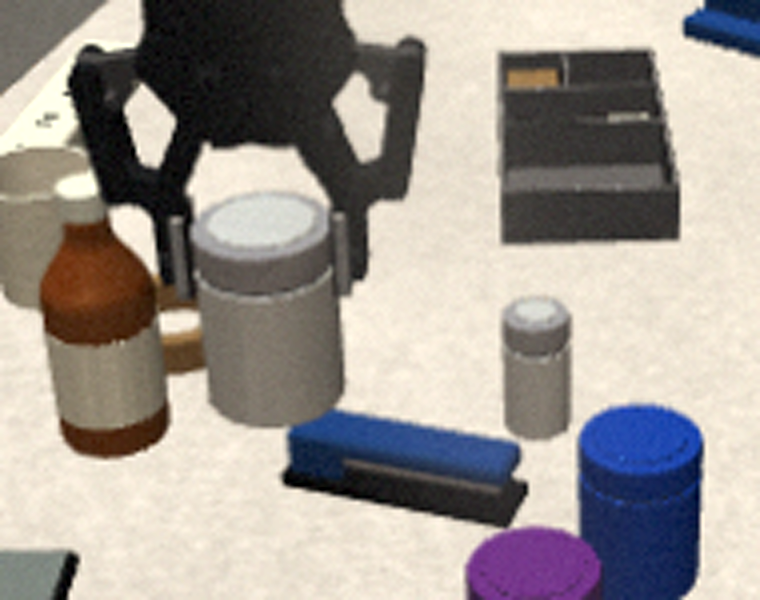

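>>> apply_moves(targets=[{"hand": 0.03,"x": -0.003,"y": 0,"z": -0.01,"twist": 0},{"hand": 0.03,"x": -0.01,"y": 0,"z": -0.03,"twist": 0},{"hand": 0.03,"x": -0.021,"y": 0,"z": -0.06,"twist": 0},{"hand": 0.03,"x": -0.033,"y": 0,"z": -0.095,"twist": 0},{"hand": 0.03,"x": -0.045,"y": 0,"z": -0.13,"twist": 0},{"hand": 0.03,"x": -0.057,"y": 0,"z": -0.165,"twist": 0},{"hand": 0.03,"x": -0.069,"y": 0,"z": -0.2,"twist": 0},{"hand": 0.03,"x": -0.081,"y": 0,"z": -0.235,"twist": 0},{"hand": 0.03,"x": -0.093,"y": 0,"z": -0.27,"twist": 0},{"hand": 0.03,"x": -0.105,"y": 0,"z": -0.305,"twist": 0}])

```text
time_s: 5.38
tool_pos: [0.4897, 0.0183, 0.1996]
ee_rot: [-90.0, 0.2, 15.3]
contact_force: [1.1, -0.4, -1.5]
opening: 0.057
```

>>> apply_moves(targets=[{"hand": 0.03,"x": -0.012,"y": 0,"z": -0.035,"twist": 0},{"hand": 0.03,"x": -0.023,"y": 0,"z": -0.067,"twist": 0},{"hand": 0.03,"x": -0.033,"y": 0,"z": -0.095,"twist": 0},{"hand": 0.03,"x": -0.04,"y": 0,"z": -0.117,"twist": 0},{"hand": 0.03,"x": -0.044,"y": 0,"z": -0.129,"twist": 0},{"hand": 0.03,"x": -0.046,"y": 0,"z": -0.133,"twist": 0},{"hand": 0.03,"x": -0.046,"y": 0,"z": -0.133,"twist": 0},{"hand": 0.03,"x": -0.046,"y": 0,"z": -0.133,"twist": 0}])

```text
time_s: 6.05
tool_pos: [0.4817, -0.1181, 0.2005]
ee_rot: [-89.9, 0.1, 15.4]
contact_force: [0.2, 0.8, -1.4]
opening: 0.0565
```

```bash
python3 to.py .482 -.119 .08 15.5
```

```text
t 6.05 pos [ 0.4817 -0.1181  0.2005] rot [-8.989e+01  8.000e-02  1.536e+01] F [ 0.2  0.8 -1.4] open 0.0565
shift x 0.0000 y 0.1205 z -0.0010 twist -0.14
```

>>> apply_moves(targets=[{"hand": 0.03,"x": 0,"y": 0.015,"z": 0,"twist": 0},{"hand": 0.03,"x": 0,"y": 0.04,"z": 0,"twist": 0},{"hand": 0.03,"x": 0,"y": 0.065,"z": 0,"twist": 0},{"hand": 0.03,"x": 0,"y": 0.085,"z": 0,"twist": 0},{"hand": 0.03,"x": 0,"y": 0.095,"z": 0,"twist": 0},{"hand": 0.03,"x": 0,"y": 0.095,"z": 0,"twist": 0}])

```text
time_s: 6.55
tool_pos: [0.4805, -0.117, 0.104]
ee_rot: [-89.8, 0.3, 15.5]
contact_force: [-0.4, 0.3, -0.5]
opening: 0.0566
```

```bash
python3 - <<'E'
from h import *
s=ctrl.camera('side'); t=ctrl.camera('top')
f=lambda im,w,k:cv2.resize(im[w[1]:w[3],w[0]:w[2],::-1],None,fx=k,fy=k,interpolation=cv2.INTER_CUBIC)
A=cv2.convertScaleAbs(f(s,(230,110,350,230),4),alpha=1.4)
cv2.imwrite('pics/s4.png',A)
E
python3 to.py .482 -.119 .058 15.5
```

```text
t 6.65 pos [ 0.4831 -0.118   0.1068] rot [-8.999e+01 -5.000e-02  1.543e+01] F [ 0.7 -0.1 -0.4] open 0.0566
shift x -0.0013 y 0.0488 z -0.0007 twist -0.07
```

View pics/s4.png

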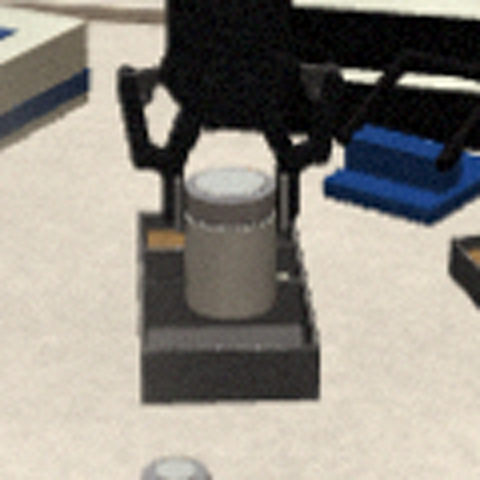

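>>> apply_moves(targets=[{"hand": 0.03,"x": 0,"y": 0.012,"z": 0,"twist": 0},{"hand": 0.03,"x": 0,"y": 0.026,"z": 0,"twist": 0},{"hand": 0.03,"x": 0,"y": 0.036,"z": 0,"twist": 0},{"hand": 0.03,"x": 0,"y": 0.042,"z": 0,"twist": 0},{"hand": 0.03,"x": 0,"y": 0.045,"z": 0,"twist": 0},{"hand": 0.03,"x": 0,"y": 0.047,"z": 0,"twist": 0},{"hand": 0.03,"x": 0,"y": 0.048,"z": 0,"twist": 0},{"hand": 0.03,"x": 0,"y": 0.048,"z": 0,"twist": 0},{"hand": 0.03,"x": 0,"y": 0.048,"z": 0,"twist": 0}])

```text
time_s: 7.4
tool_pos: [0.483, -0.1192, 0.0588]
ee_rot: [-90.0, -0.0, 15.3]
contact_force: [-0.5, 0.5, -1.6]
opening: 0.0564
```

Still hanging free (−1.6 N); ease down to contact.

>>> apply_moves(targets=[{"hand": 0.03,"x": 0,"y": 0.001,"z": 0,"twist": 0},{"hand": 0.03,"x": 0,"y": 0.002,"z": 0,"twist": 0},{"hand": 0.03,"x": 0,"y": 0.002,"z": 0,"twist": 0},{"hand": 0.03,"x": 0,"y": 0.002,"z": 0,"twist": 0}])

```text
time_s: 7.73
tool_pos: [0.4832, -0.1193, 0.0582]
ee_rot: [-90.1, -0.0, 15.3]
contact_force: [-3.9, -0.1, 10.4]
opening: 0.0569
```

>>> apply_moves(targets=[{"hand": 0.03,"x": 0,"y": -0.001,"z": 0,"twist": 0},{"hand": 0.058,"x": 0,"y": -0.001,"z": 0,"twist": 0},{"hand": 0.062,"x": 0,"y": -0.001,"z": 0,"twist": 0},{"hand": 0.07,"x": 0,"y": -0.001,"z": 0,"twist": 0},{"hand": 0.078,"x": 0,"y": -0.001,"z": 0,"twist": 0},{"hand": 0.078,"x": 0,"y": -0.001,"z": 0,"twist": 0},{"hand": 0.078,"x": 0,"y": -0.001,"z": 0,"twist": 0}])

```text
time_s: 8.32
tool_pos: [0.4825, -0.1191, 0.0572]
ee_rot: [-90.0, 0.0, 15.3]
contact_force: [-0.7, 0.6, -0.2]
opening: 0.0777
```

```bash
python3 - <<'E'
from h import *
s=ctrl.camera('side')
f=lambda im,w,k:cv2.resize(im[w[1]:w[3],w[0]:w[2],::-1],None,fx=k,fy=k,interpolation=cv2.INTER_CUBIC)
cv2.imwrite('pics/s5.png',cv2.convertScaleAbs(f(s,(230,110,350,230),4),alpha=1.4))
E
python3 to.py .482 -.119 .19 15.5
```

```text
t 8.37 pos [ 0.4825 -0.1191  0.0572] rot [-8.999e+01  1.000e-02  1.532e+01] F [ 0.2 -0.  -0.1] open 0.0777
shift x -0.0004 y -0.1328 z 0.0002 twist -0.18
```

View pics/s5.png

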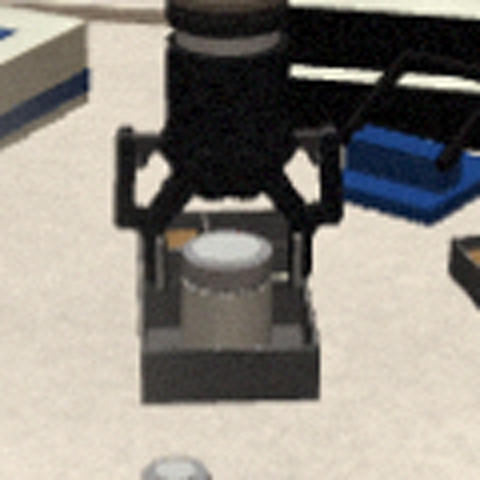

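The large jar stands in the large compartment (lid at about (226,250) in the crop), and the fingers are clear of it. Retract upwards.

>>> apply_moves(targets=[{"hand": 0.08,"x": 0,"y": -0.01,"z": 0,"twist": 0},{"hand": 0.08,"x": 0,"y": -0.035,"z": 0,"twist": 0},{"hand": 0.08,"x": 0,"y": -0.065,"z": 0,"twist": 0},{"hand": 0.08,"x": 0,"y": -0.095,"z": 0,"twist": 0},{"hand": 0.08,"x": 0,"y": -0.12,"z": 0,"twist": 0},{"hand": 0.08,"x": 0,"y": -0.13,"z": 0,"twist": 0}])

```text
time_s: 8.87
tool_pos: [0.485, -0.1191, 0.1919]
ee_rot: [-90.2, -0.4, 15.3]
contact_force: [0.1, -0.2, 0.0]
opening: 0.0797
```

```bash
python3 to.py .454 .129 .15 15.5
```

```text
t 8.87 pos [ 0.485  -0.1191  0.1919] rot [-90.23  -0.37  15.34] F [ 0.1 -0.2  0. ] open 0.0797
shift x 0.0357 y 0.0419 z 0.2474 twist -0.16
```

>>> apply_moves(targets=[{"hand": 0.08,"x": 0.003,"y": 0,"z": 0.02,"twist": 0},{"hand": 0.08,"x": 0.008,"y": 0,"z": 0.055,"twist": 0},{"hand": 0.08,"x": 0.014,"y": 0,"z": 0.092,"twist": 0},{"hand": 0.08,"x": 0.02,"y": 0,"z": 0.13,"twist": 0},{"hand": 0.08,"x": 0.026,"y": 0,"z": 0.167,"twist": 0},{"hand": 0.08,"x": 0.032,"y": 0.005,"z": 0.205,"twist": 0},{"hand": 0.08,"x": 0.036,"y": 0.02,"z": 0.232,"twist": 0},{"hand": 0.08,"x": 0.038,"y": 0.037,"z": 0.247,"twist": 0},{"hand": 0.08,"x": 0.038,"y": 0.037,"z": 0.247,"twist": 0},{"hand": 0.08,"x": 0.038,"y": 0.037,"z": 0.247,"twist": 0}])

```text
time_s: 9.7
tool_pos: [0.4527, 0.1295, 0.1495]
ee_rot: [-90.0, 0.2, 15.5]
contact_force: [-0.2, 0.7, 1.0]
opening: 0.0797
```

```bash
python3 - <<'E'
from h import *
s=ctrl.camera('side'); t=ctrl.camera('top')
f=lambda im,w,k:cv2.resize(im[w[1]:w[3],w[0]:w[2],::-1],None,fx=k,fy=k,interpolation=cv2.INTER_CUBIC)
cv2.imwrite('pics/s6.png',cv2.convertScaleAbs(f(s,(200,130,350,280),4),alpha=1.4))
cv2.imwrite('pics/t6.png',cv2.convertScaleAbs(f(t,(190,150,430,270),3),alpha=1.4))
E
python3 to.py .454 .129 .047 15.5
```

```text
t 9.8 pos [0.4545 0.1278 0.1506] rot [-9.006e+01 -1.000e-02  1.522e+01] F [ 0.9 -0.1  0.2] open 0.0803
shift x -0.0002 y 0.1036 z 0.0013 twist -0.28
```

View pics/s6.png

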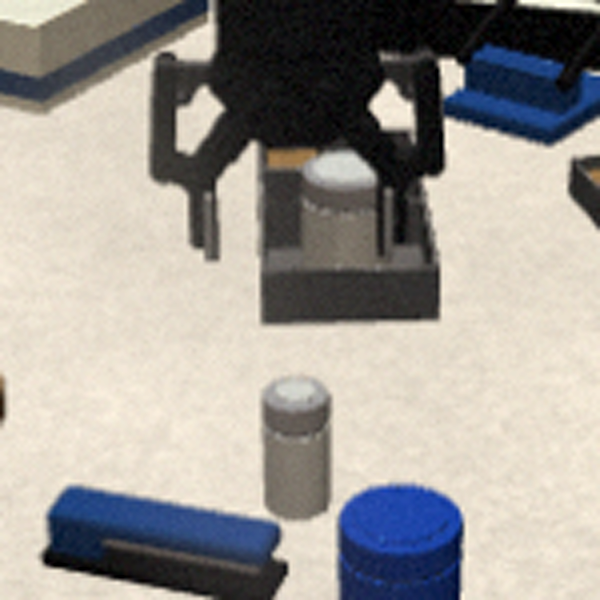

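View pics/t6.png

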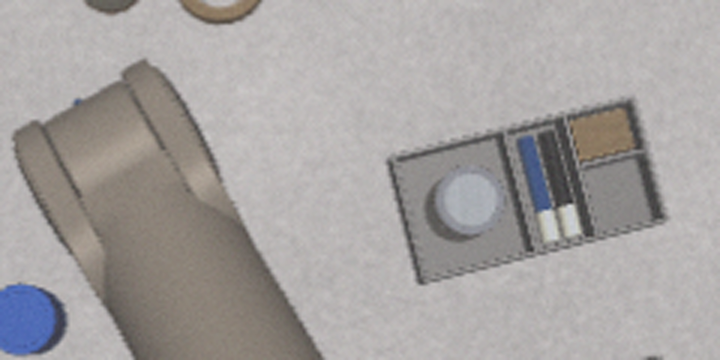

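>>> apply_moves(targets=[{"hand": 0.08,"x": 0,"y": 0.02,"z": 0.001,"twist": 0},{"hand": 0.08,"x": 0,"y": 0.05,"z": 0.001,"twist": 0},{"hand": 0.08,"x": 0,"y": 0.08,"z": 0.001,"twist": 0},{"hand": 0.08,"x": 0,"y": 0.097,"z": 0.001,"twist": 0},{"hand": 0.07,"x": 0,"y": 0.102,"z": 0.001,"twist": 0},{"hand": 0.06,"x": 0,"y": 0.102,"z": 0.001,"twist": 0},{"hand": 0.05,"x": 0,"y": 0.102,"z": 0.001,"twist": 0},{"hand": 0.04,"x": 0,"y": 0.102,"z": 0.001,"twist": 0},{"hand": 0.03,"x": 0,"y": 0.102,"z": 0.001,"twist": 0},{"hand": 0.015,"x": 0,"y": 0.102,"z": 0.001,"twist": 0}])

```text
time_s: 10.63
tool_pos: [0.4555, 0.1304, 0.0502]
ee_rot: [-90.1, -0.2, 15.3]
contact_force: [0.2, -0.7, 6.7]
opening: 0.0344
```

>>> apply_moves(targets=[{"hand": 0.01,"x": 0,"y": 0,"z": 0,"twist": 0},{"hand": 0.01,"x": 0,"y": 0,"z": 0,"twist": 0},{"hand": 0.01,"x": 0,"y": 0,"z": 0,"twist": 0},{"hand": 0.01,"x": 0,"y": 0,"z": 0,"twist": 0}])

```text
time_s: 10.97
tool_pos: [0.4555, 0.1304, 0.0502]
ee_rot: [-90.1, -0.2, 15.3]
contact_force: [0.1, -1.0, 6.2]
opening: 0.0345
```

```bash
python3 - <<'E'
from h import *
s=ctrl.camera('side')
f=lambda im,w,k:cv2.resize(im[w[1]:w[3],w[0]:w[2],::-1],None,fx=k,fy=k,interpolation=cv2.INTER_CUBIC)
cv2.imwrite('pics/s7.png',cv2.convertScaleAbs(f(s,(200,130,350,280),4),alpha=1.4))
E
python3 to.py .454 .129 .18 15.5
```

```text
t 11.02 pos [0.4554 0.1304 0.0502] rot [-90.06  -0.23  15.31] F [ 0.4 -0.9  6.9] open 0.0343
shift x -0.0018 y -0.1298 z -0.0010 twist -0.19
```

View pics/s7.png

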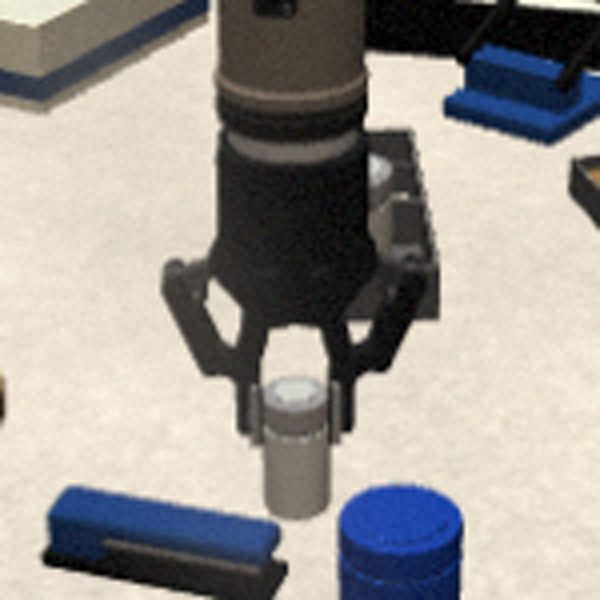

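>>> apply_moves(targets=[{"hand": 0.01,"x": 0,"y": -0.01,"z": 0,"twist": 0},{"hand": 0.01,"x": 0,"y": -0.03,"z": 0,"twist": 0},{"hand": 0.01,"x": 0,"y": -0.06,"z": 0,"twist": 0},{"hand": 0.01,"x": 0,"y": -0.09,"z": 0,"twist": 0},{"hand": 0.01,"x": 0,"y": -0.12,"z": 0,"twist": 0},{"hand": 0.01,"x": 0,"y": -0.145,"z": 0,"twist": 0},{"hand": 0.01,"x": 0,"y": -0.155,"z": 0,"twist": 0},{"hand": 0.01,"x": 0,"y": -0.155,"z": 0,"twist": 0},{"hand": 0.01,"x": 0,"y": -0.155,"z": 0,"twist": 0}])

```text
time_s: 11.77
tool_pos: [0.4534, 0.1299, 0.2031]
ee_rot: [-90.0, 0.0, 15.3]
contact_force: [0.1, 0.2, -0.2]
opening: 0.0342
```

```bash
python3 - <<'E'
from h import *
s=ctrl.camera('side')
f=lambda im,w,k:cv2.resize(im[w[1]:w[3],w[0]:w[2],::-1],None,fx=k,fy=k,interpolation=cv2.INTER_CUBIC)
cv2.imwrite('pics/s8.png',cv2.convertScaleAbs(f(s,(200,90,350,240),4),alpha=1.4))
E
python3 to.py .4956 -.2545 .20 15.5
```

```text
t 11.82 pos [0.4527 0.1296 0.2021] rot [-90.02   0.14  15.32] F [-1.2 -0.7 -0.4] open 0.0345
shift x -0.0601 y 0.0021 z -0.3818 twist -0.18
```

View pics/s8.png

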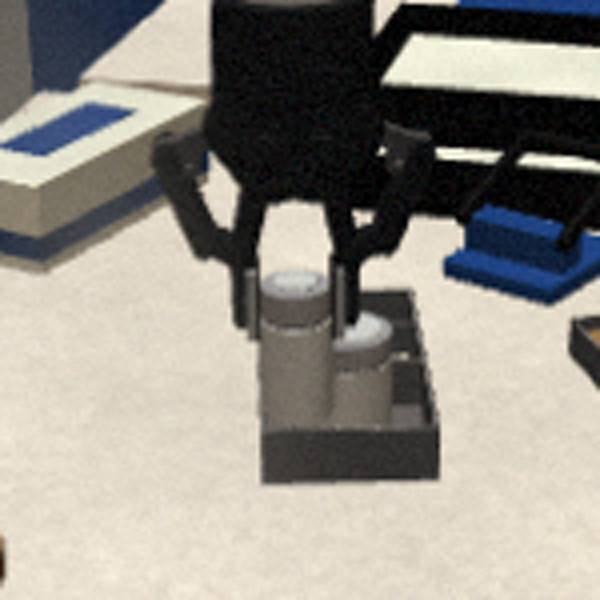

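>>> apply_moves(targets=[{"hand": 0.01,"x": -0.002,"y": 0,"z": -0.012,"twist": 0},{"hand": 0.01,"x": -0.006,"y": 0,"z": -0.035,"twist": 0},{"hand": 0.01,"x": -0.011,"y": 0,"z": -0.068,"twist": 0},{"hand": 0.01,"x": -0.016,"y": 0,"z": -0.103,"twist": 0},{"hand": 0.01,"x": -0.022,"y": 0,"z": -0.139,"twist": 0},{"hand": 0.01,"x": -0.028,"y": 0,"z": -0.175,"twist": 0},{"hand": 0.01,"x": -0.034,"y": 0,"z": -0.211,"twist": 0},{"hand": 0.01,"x": -0.039,"y": 0,"z": -0.246,"twist": 0},{"hand": 0.01,"x": -0.045,"y": 0,"z": -0.281,"twist": 0},{"hand": 0.01,"x": -0.05,"y": 0,"z": -0.315,"twist": 0}])

```text
time_s: 12.65
tool_pos: [0.4869, -0.1887, 0.2008]
ee_rot: [-89.8, 0.2, 15.3]
contact_force: [0.5, 0.5, 0.3]
opening: 0.0342
```

>>> apply_moves(targets=[{"hand": 0.01,"x": -0.004,"y": 0,"z": -0.028,"twist": 0},{"hand": 0.01,"x": -0.008,"y": 0,"z": -0.05,"twist": 0},{"hand": 0.01,"x": -0.01,"y": 0,"z": -0.062,"twist": 0},{"hand": 0.01,"x": -0.011,"y": 0,"z": -0.067,"twist": 0},{"hand": 0.01,"x": -0.011,"y": 0.01,"z": -0.067,"twist": 0},{"hand": 0.01,"x": -0.011,"y": 0.035,"z": -0.067,"twist": 0},{"hand": 0.01,"x": -0.011,"y": 0.065,"z": -0.067,"twist": 0},{"hand": 0.01,"x": -0.011,"y": 0.09,"z": -0.067,"twist": 0},{"hand": 0.01,"x": -0.011,"y": 0.1,"z": -0.067,"twist": 0},{"hand": 0.01,"x": -0.011,"y": 0.1,"z": -0.067,"twist": 0}])

```text
time_s: 13.48
tool_pos: [0.4933, -0.2511, 0.1]
ee_rot: [-89.7, 0.3, 15.5]
contact_force: [-0.6, -0.1, -0.7]
opening: 0.0341
```

```bash
python3 - <<'E'
from h import *
s=ctrl.camera('side'); t=ctrl.camera('top')
f=lambda im,w,k:cv2.resize(im[w[1]:w[3],w[0]:w[2],::-1],None,fx=k,fy=k,interpolation=cv2.INTER_CUBIC)
cv2.imwrite('pics/s9.png',cv2.convertScaleAbs(f(s,(240,100,340,220),5),alpha=1.6))
cv2.imwrite('pics/t9.png',cv2.convertScaleAbs(f(t,(305,170,425,260),6),alpha=1.5))
P=ctrl.observe()['tool_pos'];
E
python3 to.py .4956 -.2545 .054 15.5
```

```text
t 13.58 pos [ 0.4964 -0.253   0.1038] rot [-8.998e+01 -4.000e-02  1.544e+01] F [0.1 0.9 0.3] open 0.0343
shift x -0.0011 y 0.0498 z -0.0012 twist -0.06
```

View pics/s9.png

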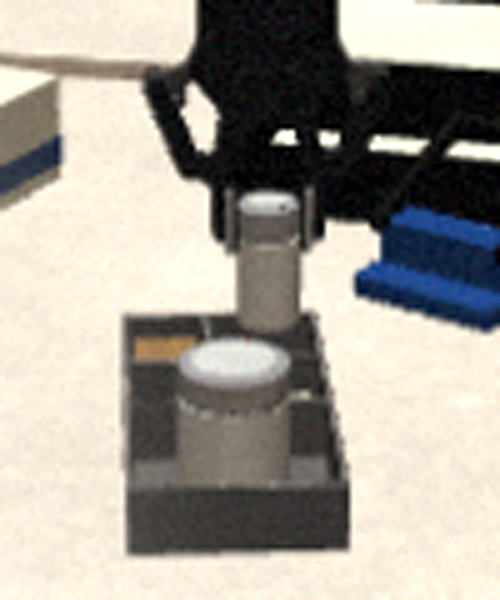

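View pics/t9.png

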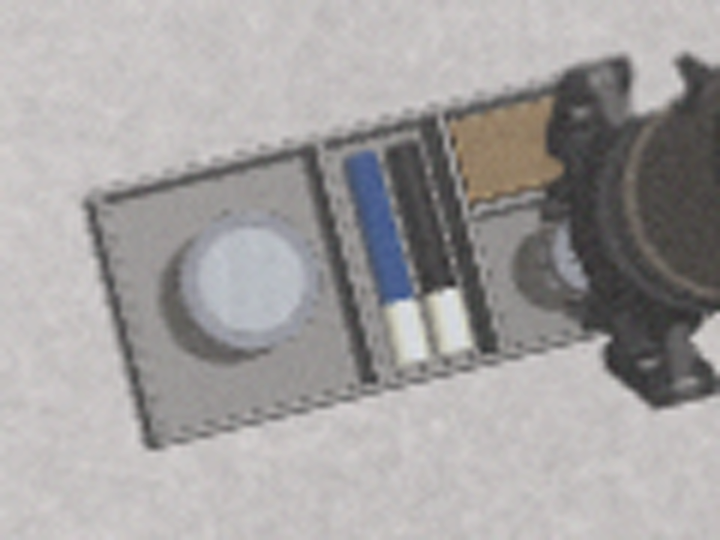

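Run:
```python
from h import *
v=cv2.imread('pics/s9.png')
a=np.radians(15.46);R=np.array([[np.cos(a),-np.sin(a)],[np.sin(a),np.cos(a)]]);c=np.array([.4975,-.1747])
def dr(P,col):
    p=(proj('side',P)-[240,100]+.5)*5-.5; cv2.polylines(v,[p.round().astype(int)],True,col,1)
L=np.array([[1,1],[-1,1],[-1,-1],[1,-1]])*.029+[-.023,-.076]
dr(np.c_[L@R.T+c,np.full(4,.038)],(0,255,0))
L=np.array([[1,1],[-1,1],[-1,-1],[1,-1]])*[.056,.109]
dr(np.c_[L@R.T+c,np.full(4,.038)],(0,0,255))
th=np.linspace(0,2*np.pi,40)
for z in (.0535,.1235): dr(np.c_[.4964+.018*np.cos(th),-.254+.018*np.sin(th),np.full(40,z)],(255,0,255))
cv2.imwrite('pics/s9o.png',v)
```

```text
(no output)
```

View pics/s9o.png

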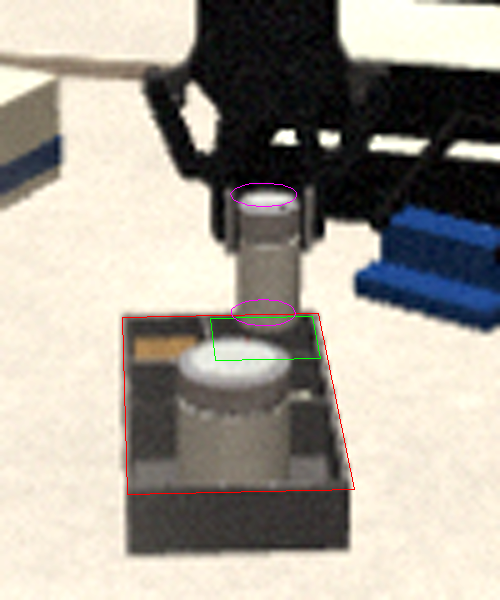

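>>> apply_moves(targets=[{"hand": 0.01,"x": 0.001,"y": 0.0,"z": -0.002,"twist": 0},{"hand": 0.01,"x": 0.002,"y": 0.01,"z": -0.003,"twist": 0},{"hand": 0.01,"x": 0.002,"y": 0.023,"z": -0.003,"twist": 0},{"hand": 0.01,"x": 0.002,"y": 0.034,"z": -0.003,"twist": 0},{"hand": 0.01,"x": 0.002,"y": 0.041,"z": -0.003,"twist": 0},{"hand": 0.01,"x": 0.002,"y": 0.045,"z": -0.003,"twist": 0},{"hand": 0.01,"x": 0.002,"y": 0.047,"z": -0.003,"twist": 0},{"hand": 0.01,"x": 0.002,"y": 0.048,"z": -0.003,"twist": 0},{"hand": 0.01,"x": 0.002,"y": 0.048,"z": -0.003,"twist": 0},{"hand": 0.01,"x": 0.002,"y": 0.048,"z": -0.003,"twist": 0}])

```text
time_s: 14.42
tool_pos: [0.4989, -0.2569, 0.0558]
ee_rot: [-90.0, -0.0, 15.3]
contact_force: [0.1, -0.0, -0.7]
opening: 0.0345
```

```bash
python3 - <<'E'
from h import *
s=ctrl.camera('side'); t=ctrl.camera('top')
f=lambda im,w,k:cv2.resize(im[w[1]:w[3],w[0]:w[2],::-1],None,fx=k,fy=k,interpolation=cv2.INTER_CUBIC)
A=cv2.convertScaleAbs(f(s,(240,120,340,220),4),alpha=1.6);B=cv2.convertScaleAbs(f(t,(350,170,425,270),4),alpha=1.5)
cv2.imwrite('pics/st10.png',np.hstack([A,B]))
E
python3 to.py .4956 -.2545 .054 15.5
```

```text
t 14.52 pos [ 0.4989 -0.2569  0.0558] rot [-9.004e+01 -4.000e-02  1.532e+01] F [ 0.3 -0.3 -1.1] open 0.0343
shift x -0.0025 y 0.0018 z 0.0032 twist -0.18
```

View pics/st10.png

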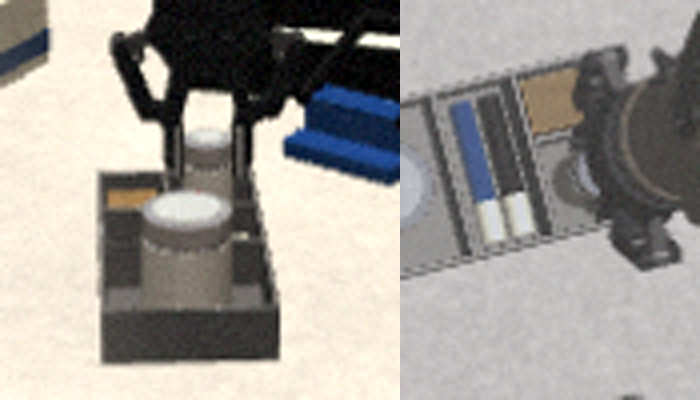

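>>> apply_moves(targets=[{"hand": 0.01,"x": 0,"y": 0.001,"z": 0,"twist": 0},{"hand": 0.01,"x": 0,"y": 0.002,"z": 0,"twist": 0},{"hand": 0.01,"x": 0,"y": 0.002,"z": 0,"twist": 0},{"hand": 0.01,"x": 0,"y": 0.002,"z": 0,"twist": 0}])

```text
time_s: 14.85
tool_pos: [0.4989, -0.257, 0.0543]
ee_rot: [-90.1, -0.0, 15.3]
contact_force: [-0.9, 1.4, 5.7]
opening: 0.0342
```

Contact with the floor (TCP .0543 = .0502 + .004). Release slowly.

>>> apply_moves(targets=[{"hand": 0.03,"x": 0,"y": 0,"z": 0,"twist": 0},{"hand": 0.036,"x": 0,"y": 0,"z": 0,"twist": 0},{"hand": 0.042,"x": 0,"y": 0,"z": 0,"twist": 0},{"hand": 0.05,"x": 0,"y": 0,"z": 0,"twist": 0},{"hand": 0.06,"x": 0,"y": 0,"z": 0,"twist": 0},{"hand": 0.06,"x": 0,"y": 0,"z": 0,"twist": 0},{"hand": 0.06,"x": 0,"y": 0,"z": 0,"twist": 0}])

```text
time_s: 15.43
tool_pos: [0.4984, -0.2567, 0.0531]
ee_rot: [-90.0, 0.0, 15.3]
contact_force: [-0.5, -0.1, 0.3]
opening: 0.0599
```

>>> apply_moves(targets=[{"hand": 0.06,"x": 0,"y": -0.01,"z": 0,"twist": 0},{"hand": 0.06,"x": 0,"y": -0.035,"z": 0,"twist": 0},{"hand": 0.06,"x": 0,"y": -0.065,"z": 0,"twist": 0},{"hand": 0.06,"x": 0,"y": -0.1,"z": 0,"twist": 0},{"hand": 0.06,"x": 0,"y": -0.135,"z": -0.01,"twist": 0},{"hand": 0.06,"x": -0.02,"y": -0.16,"z": -0.03,"twist": 0},{"hand": 0.06,"x": -0.05,"y": -0.17,"z": -0.06,"twist": 0},{"hand": 0.06,"x": -0.08,"y": -0.17,"z": -0.09,"twist": 0},{"hand": 0.06,"x": -0.1,"y": -0.17,"z": -0.12,"twist": 0},{"hand": 0.06,"x": -0.12,"y": -0.17,"z": -0.15,"twist": 0}])

```text
time_s: 16.27
tool_pos: [0.4207, -0.4357, 0.2249]
ee_rot: [-90.1, 0.0, 15.2]
contact_force: [0.8, -1.2, -0.4]
opening: 0.0601
```

Run:
```python
from h import *
s=ctrl.camera('side'); t=ctrl.camera('top')
cv2.imwrite('pics/s11.png',s[:,:,::-1])
f=lambda im,w,k:cv2.resize(im[w[1]:w[3],w[0]:w[2],::-1],None,fx=k,fy=k,interpolation=cv2.INTER_CUBIC)
A=cv2.convertScaleAbs(f(s,(240,130,340,220),4),alpha=1.6);B=cv2.convertScaleAbs(f(t,(320,175,420,265),4),alpha=1.5)
cv2.imwrite('pics/st11.png',np.hstack([A,B])[:600,:800])
o=ctrl.observe(); print(o['time_s'],o['tool_pos'],o['contact_force'],o['joint_vel'].round(2))
```

```text
16.3667 [ 0.41645355 -0.44226273  0.22315059] [-0.1016407   0.48623781 -0.14876718] [-3.03 -1.33 -4.86  3.22 -4.63  0.44 -2.05]
```

View pics/st11.png

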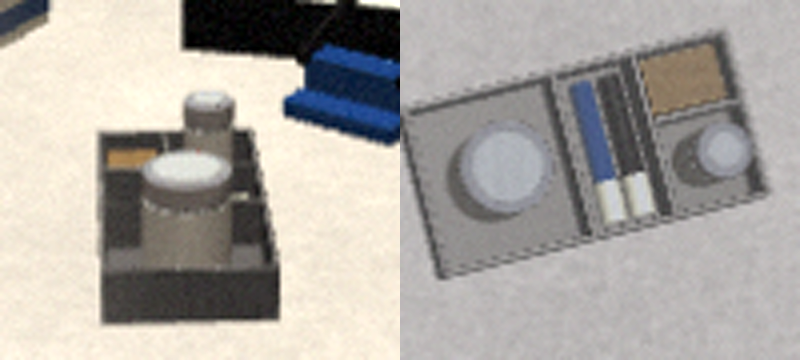

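View pics/s11.png

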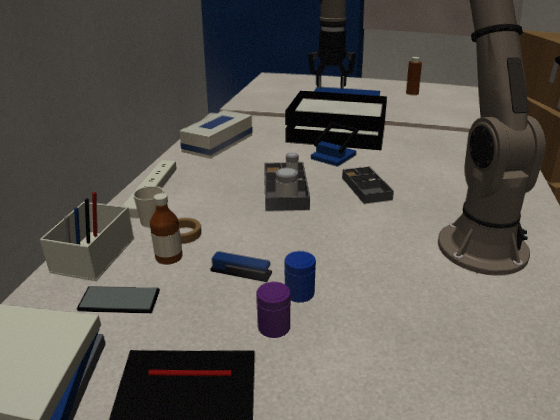

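Run:
```python
from h import *
a=onplane('top',[(400.9,211.9)],.074); b=onplane('side',[(291.9,155.0)],.074); print(a,b)
o1,d1=rays('top',[(400.9,211.9)]); o2,d2=rays('side',[(291.9,155.0)])
A=np.c_[d1[0],-d2[0]]; t=np.linalg.lstsq(A,o2-o1,rcond=None)[0]; print(o1+d1[0]*t[0],o2+d2[0]*t[1])
c=np.array([.4975,-.1747]);r=np.radians(15.46);R=np.array([[np.cos(r),-np.sin(r)],[np.sin(r),np.cos(r)]])
for p in (a,b): print('local',R.T@(p[0,:2]-c))
print(ctrl.observe()['joint_vel'].round(1))
```

```text
[[ 0.4985286  -0.25727437  0.074     ]] [[ 0.497542   -0.25536345  0.074     ]]
[ 0.49863294 -0.25751337  0.07307803] [ 0.49801606 -0.2576253   0.07303724]
local [-0.02102011 -0.07986076]
local [-0.02146162 -0.07775598]
[-3.  -1.3 -4.9  3.2 -4.6  0.4 -2. ]
```

>>> apply_moves(targets=[{"hand": 0.06,"x": 0,"y": 0,"z": 0,"twist": 0},{"hand": 0.06,"x": 0,"y": 0,"z": 0,"twist": 0},{"hand": 0.06,"x": 0,"y": 0,"z": 0,"twist": 0}])

```text
time_s: 16.62
tool_pos: [0.4238, -0.4312, 0.2239]
ee_rot: [-90.0, -0.1, 15.5]
contact_force: [0.8, -0.0, 0.1]
opening: 0.06
```

The triangulated lid of the small jar is at z 0.073 (0.074 expected). Its position in the tote is (−21, −79) mm, against the compartment's centre (−23, −76) mm. So it is on the floor and upright. Handing in.

Run:
```python
from rig import ctrl
print(ctrl.finish_job())
```

```text
the job is handed in; nothing more can be done
None
```

Both jars are packed in the grey tote, the large metal jar first and then the small one. I handed the job in at about 16.6 s of the 54 s allowed.

- **Large jar:** Both views show it upright in the large compartment. The gripper felt the tote's floor at TCP height 58 mm, which matches the 54 mm grip height plus the 4 mm floor.
- **Small jar:** It stands in the small compartment within about 4 mm of the compartment's centre. The two views put its lid at 73 mm, against 74 mm expected for a jar on the floor. The gripper felt the floor at 54.3 mm, against 54.2 mm expected.
- **Surroundings:** The tea bottle, stapler and the blue and purple jars are standing where they were. The arm is clear of everything, about 0.22 m up, and the highest contact force I read was about 10 N.

**Disagreements:** In the first pictures the top and side cameras differed by 4 to 5 mm in y for the jars. Before I lowered the small jar, the side view also showed it 2 to 4 mm off its expected position. I allowed for this by moving it 2 mm along the tool's x axis and −3 mm along its z axis. The final checks did not contradict each other.

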